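# Unlock, stow and shut: the enclosure's lid stay

## Robot

A 7-joint arm with a two-finger parallel gripper is mounted at the origin on the work surface. World frame = base frame: x ahead of the robot, y to its left, z up, the work surface at z = 0. Lengths are in m, angles in rad, forces in N, time in s.
With the tool pointing down it reaches from about 0.425 to 0.825 m from the base axis. Payload 3.6 kg.
Tool frame: the origin (TCP) lies midway between the tips of the shut fingers; the grasp point (between the pads) lies 19 mm behind it; z points along the fingers, y is the line along which they close (so a half turn about z gives the same grasp; the last joint's range is limited). The gripper opens to 93 mm and grips with 3 to 60 N. Pads are 15 mm wide; open, the fingers measure 128 mm over their backs; the gripper's body (75 mm by 188 mm) begins 65 mm behind the grasp point.
Start: joints at [-1.308, 0.615, -0.013, 1.423, 0.008, 1.103, -0.04], TCP at [0.186, 0.623, 0.219] pointing down, gripper open.
Joint ranges: [-3.12, 3.12], [-0.3, 2.06], [-1.34, 1.32], [0.26, 2.42], [-1.36, 4.5], [0.01, 1.98], [-2.84, 2.84]. Speed limits (rad/s): [2.79, 2.79, 3.14, 3.14, 3.14, 3.14, 3.14].

## Interface

Orientations are given as a unit quaternion [w, x, y, z].
In Python, from bench import env, eyes, order gives the robot as it stands.
- The arm moves only by the tool servo_tool, never from a script. Its argument "commands" is one flat list of numbers, 4 for each row, row after row: the shift along the tool's x, y, z in mm, then the turn about the tool's z in degrees. In form: [x, y, z, roll, x, y, z, roll, ...]. A call has 1 to 12 rows; each row shifts and turns the commanded pose from where the row before left it, along the tool's axes as they then stand; what a row does not reach is not made up. A row lasts 1/10 s, in which the tool goes at most 50 mm and 8.59 degrees, less where a joint would pass 70% of its speed; a pose out of reach is approached as far as the arm can. A call is refused whole if a number of a shift passes 50 or a number of a turn 8.59, either way. A call with a gripper value outside its range is refused whole. "jaw" is the finger opening in mm, from 0 to 93, set as the call begins (left out, the last holds). The fingers move at their own pace and stop on an object; "squeeze" is the grip in N (left out, the last holds). Time passes only in rows, so rows that do not move let the fingers close. It gives the time, the measured TCP pose, the force, the opening and the grip force at its end, in the units of the state.
- env.read_state(): the state, without advancing time (a new reading comes with each control period).
- eyes.camera(name): name is "side" or "top"; returns the picture (480x640x3 uint8, blue, green, red); there is no depth.
- eyes.camera_model(name): a dict with "fx", "fy", "cx", "cy" (pixels), "world_to_cam" (4x4, takes a point from world to camera coordinates). Camera axes: x right, y up, looking along -z (the intrinsics and any distortion apply to the point x, -y, -z); pixel columns grow to the right and rows downward; lengths in m; the calibration is good to about 2 mm. A picture is of the moment at which its call begins. camera_model takes no time and is no camera call.
- order.close_job(): hands the job in; it is judged then, once.
The state is a dict: "time": time; "joint_positions": joint angles; "qvel": joint speeds; "joint_torque": joint torques, N m; "position": TCP position; "orientation": TCP orientation; "wrist_force": force on the tool from outside, world axes, zero at the start; "moment": the same for the moment, N m; "finger_gap": finger opening in m; "grip_force": force on a finger pad.
Only numpy, scipy, OpenCV 4.12 (cv2) and the standard library are available. Lean on these libraries where they do the work, as an engineer would, in place of code of your own. Each camera call takes 0.05 s, during which the arm holds its last target. There are 200 camera calls.

## Task

Lift the locked stay by the lid's hinge straight up out of its bracket and off the lid's pin, lay it flat on the bench and let go of it. Then take it again across its shank, lay it down in the two saddles inside the enclosure, and swing the lid gently down until it is fully shut, without slamming it. Leave the steel strip, tape roll, mug, jar and plates around it where they are.

Things in the scene. Friction and masses are not known exactly. Their poses are not given: they have to be found in the camera images.
- enclosure: Stainless enclosure lying on its back, open side up, fixed to the bench: 220 (x) x 260 (y) x 90 mm high, walls and floor 3 mm. Origin: centre of its underside; x points to the hinge side (away from the robot), z up. The hinge axis runs along y at x = +110, z = +90. A row of terminals 33 mm high stands inside along the -y wall.
- pocket (a point): Floor centre of the stay's open-topped pocket, on a dark bracket beside the enclosure's +y wall: in the enclosure's frame x = +119, y = +190, z = 58. Pocket 30 mm deep, outside 34 x 28 mm, 2 mm free all round the stay. Axes as the enclosure's. On its far side from the enclosure the bench from x = 0.40 to 0.72 m, y = 0.23 to 0.36 m is always clear.
- lid (a joint): Angle of the flat steel lid (220 mm from hinge to free edge, 260 wide, 0.6 kg; outer face 6 mm off the hinge axis): 0 fully shut (end stop), starts near 1.42, almost upright, leaning slightly to the robot; at most 1.7. A stiff friction hinge (0.9 N m) holds it where it is left; about 10 N or less on its outer face (facing away from the robot), 150 mm from the hinge, swings it down.
- pin (a point): Tip of the lid's plain pin, 8 mm thick, standing 75 mm out past the lid's +y edge, 85 mm from the hinge axis.
- stay: The lid's stay: grey steel bar 180 long, 22 (its x) by 16 mm (its y), 0.18 to 0.37 kg. Origin: centre of its foot; z up along the bar. Stands upright, foot loose in the pocket, axes parallel to the enclosure's, hooked over the pin. Free once lifted 32 mm straight up. Its top 46 mm are a plain tab to grip across the 22 mm; 50 mm free to the lid's edge. Laid on its wide face, its axis is 8 mm up.
- stay_hook (a point): Middle of the slot of the stay's hook, 116 mm above the foot and 19 mm to its -x side. The hook opens downwards (towards the foot), spans 104 to 134 mm above the foot and reaches to x = -37; slot 16 mm wide. Over the pin it locks the lid.
- stay_mid (a point): Point on the stay's centre line, 87.5 mm from the foot; axes as the stay's. In the saddles it is over the middle of the rest, 40 mm above the rest's underside.
- stay_foot (a point): Centre of the stay's foot. The bare shank is free for fingers from 45 to 95 mm from here.
- rest: Aluminium rest fixed on the enclosure's floor: plate 160 (x) x 40 (y) x 4 mm with two U saddles, 16 mm long, at x = -67.5 and +67.5. Origin: centre of its underside; x along the stay's place, z up. Saddle floors at z = 32, cheeks 5 mm thick up to z = 44, 30 mm between cheeks. The stay lies in both saddles on its wide face, either way round, hook to either side.
- strip: Bystander: plain flat steel strip 120 x 24 x 12 mm without a hook, lying on the bench behind the enclosure; origin under its centre.
- tape_roll: Bystander: brown roll of tape, 90 mm across, 45 high; origin under its centre.
- mug: Bystander: white mug, 80 mm across, 90 high; origin under its centre.
- screw_jar: Bystander: clear jar, 64 mm across, 75 high; origin under its centre.
- gland_plates: Bystander: stack of steel plates 140 x 90 x 24 mm; origin under its centre.
Things that resemble listed ones, but are neither listed nor needed, are in the scene too. Leave any yellow look-alike of the stay alone.

How it is judged:
By the outcome, as a careful person would: the job done as asked, in the order asked, and still so for the second after the job is handed in, with the robot touching nothing.
It also fails if it takes over 72 s, if anything falls off the work surface, if the arm or the gripper's body presses on something with over 40 N, if the wrist force passes 120 N, or if a joint passes its speed limit or range.

## Working session

There is one attempt and no reset: what is moved stays moved. The work goes in short steps, Python scripts to look and compute and a tool call to move; the robot and the scene stay as the last step left them, time stands still between calls to the robot, and variables do not carry over. Pictures are saved under pics/ and viewed, at most 10 in all, crops included, and the job is handed in when it is done.

Besides the shell and the picture viewer there is one more tool, called after "Emit:" as name(argument=value, ...) on one line, values as JSON. servo_tool: Moves the arm, as the interface text tells. Its arguments: {"type":"object","properties":{"commands":{"type":"array","items":{"type":"number"}},"jaw":{"type":"number"},"squeeze":{"type":"number"}},"required":["commands"]}

```bash
mkdir -p pics; ls; cat > h.py <<'E'
import numpy as np, cv2
from bench import env, eyes, order
def snap(n,f):
    im=eyes.camera(n); cv2.imwrite(f'pics/{f}.png',im); return im
def proj(n,P):
    m=eyes.camera_model(n); T=np.array(m['world_to_cam']); p=np.atleast_2d(P)@T[:3,:3].T+T[:3,3]
    K=np.array([[m['fx'],0,m['cx']],[0,m['fy'],m['cy']],[0,0,1.]])
    d=np.array(m.get('distortion',m.get('dist',np.zeros(5))),float)
    return cv2.projectPoints((p*[1,-1,-1]).reshape(-1,1,3),np.zeros(3),np.zeros(3),K,d)[0].reshape(-1,2)
def ray(n,uv):
    m=eyes.camera_model(n); T=np.array(m['world_to_cam'])
    K=np.array([[m['fx'],0,m['cx']],[0,m['fy'],m['cy']],[0,0,1.]])
    d=np.array(m.get('distortion',m.get('dist',np.zeros(5))),float)
    q=cv2.undistortPoints(np.array(uv,float).reshape(-1,1,2),K,d).reshape(-1,2)
    v=np.c_[q[:,0],-q[:,1],-np.ones(len(q))]@T[:3,:3]
    return -T[:3,:3].T@T[:3,3], v/np.linalg.norm(v,axis=1)[:,None]
def onz(n,uv,z):
    o,v=ray(n,uv); return o+v*((z-o[2])/v[:,2])[:,None]
def tri(ua,ub):
    o1,v1=ray('top',ua);o2,v2=ray('side',ub);out=[]
    for a,b in zip(v1,v2):
        s=np.linalg.lstsq(np.c_[a,-b],o2-o1,rcond=None)[0]; p,q=o1+a*s[0],o2+b*s[1]
        out.append(np.r_[(p+q)/2,np.linalg.norm(p-q)])
    return np.array(out)
E
python3 - <<'E'
from h import *
np.set_printoptions(precision=4,suppress=True)
for n in('top','side'):
    snap(n,n+'0'); print({k:v for k,v in eyes.camera_model(n).items()}, ray(n,[[320,240]]))
print(env.read_state())
E
```

```text
pics
{'fx': 458.8813540988632, 'fy': 458.8813540988632, 'cx': 320.79767841652966, 'cy': 239.23889744674793, 'world_to_cam': array([[-0.0226, -0.9997,  0.0012,  0.0171],
       [ 0.9962, -0.0224,  0.0845, -0.6391],
       [-0.0845,  0.0031,  0.9964, -1.1742],
       [ 0.    ,  0.    ,  0.    ,  1.    ]])} (array([0.5378, 0.0065, 1.224 ]), array([[ 0.0828, -0.0014, -0.9966]]))
{'fx': 600.9092488856464, 'fy': 600.9092488856464, 'cx': 317.17694577981905, 'cy': 230.35881673155808, 'world_to_cam': array([[ 0.0943, -0.9954, -0.0179, -0.0528],
       [ 0.6726,  0.0504,  0.7383, -0.5249],
       [-0.734 , -0.0816,  0.6743, -1.0499],
       [ 0.    ,  0.    ,  0.    ,  1.    ]])} (array([-0.4126, -0.1118,  1.0945]), array([[ 0.7235,  0.0762, -0.6861]]))
{'time': 0.1, 'joint_positions': array([-1.3075,  0.6158, -0.0126,  1.4247,  0.0081,  1.1034, -0.0404]), 'qvel': array([ 0.    , -0.0025,  0.0009, -0.0049,  0.0004,  0.0025,  0.0001]), 'joint_torque': array([  0.0012, -46.0042,   0.2101, -16.6245,  -0.0611,   0.0169,
         0.0001]), 'position': array([0.1855, 0.6222, 0.2176]), 'orientation': array([-0.0001,  0.1444,  0.9895, -0.0011]), 'wrist_force': array([ 0.2439, -0.4132,  0.1742]), 'moment': array([-0.013 ,  0.0057, -0.0242]), 'grip_force': 0.0, 'finger_gap': 0.09291190022002925}
```

View pics/top0.png

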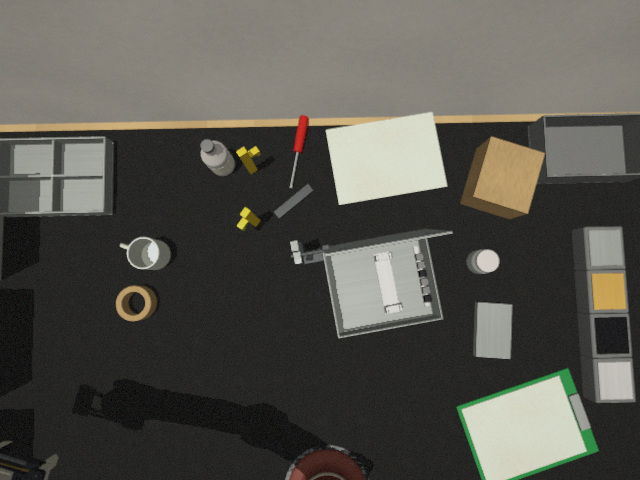

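View pics/side0.png

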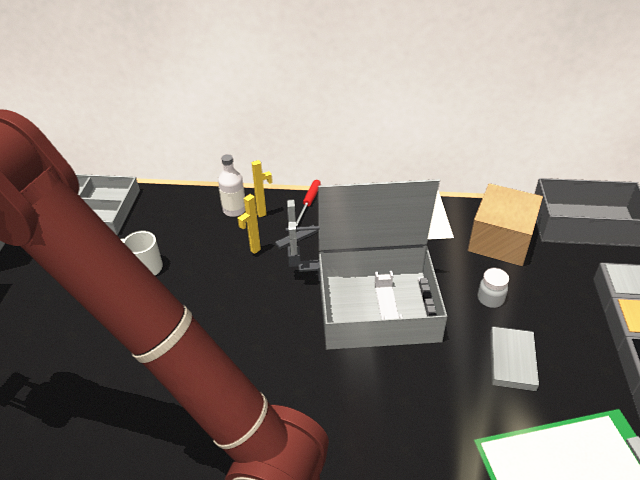

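Both views show the enclosure (top about 325-440, 235-337) with its lid nearly upright. The grey upright bar with a hook at top (297,252) / side (292,235) fits the stay. The yellow look-alikes at top (250,158) and (250,218) are out by colour, and the grey flat piece at top (293,201) is the strip. I'll confirm with enlarged crops.

```bash
python3 - <<'E'
import cv2
t=cv2.imread('pics/top0.png')[195:345,265:455]; cv2.imwrite('pics/tc.png',cv2.resize(t,None,fx=4,fy=4,interpolation=cv2.INTER_CUBIC))
s=cv2.imread('pics/side0.png')[175:355,260:455]; cv2.imwrite('pics/sc.png',cv2.resize(s,None,fx=3.3,fy=3.3,interpolation=cv2.INTER_CUBIC))
E
```

```text
(no output)
```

View pics/tc.png

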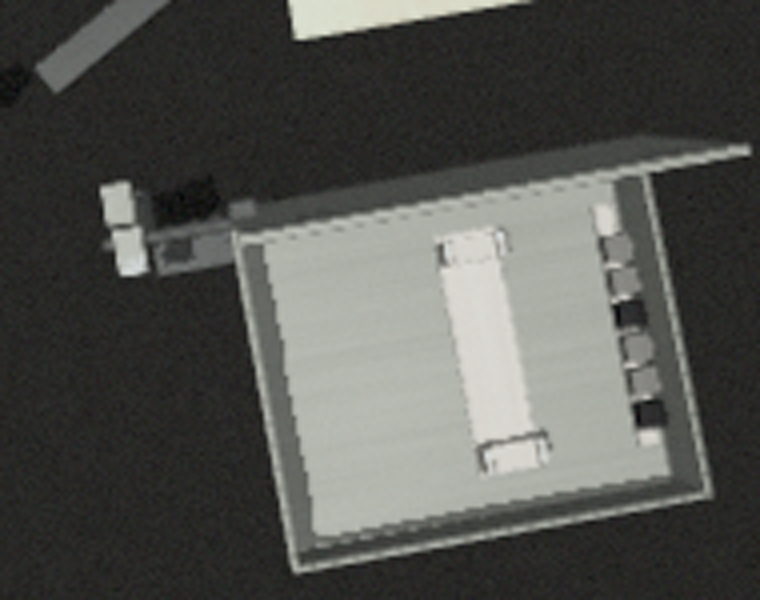

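View pics/sc.png

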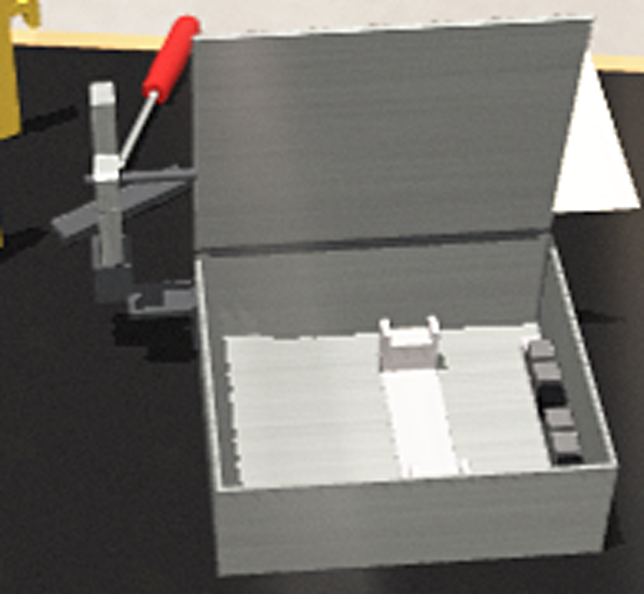

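The crops confirm it. The stay is the grey bar with its hook over the lid's pin: tab top at top px (294.5,246), hook at (297,258), standing in the dark bracket. The rest's saddles are at top px (383,257) and (393,309).

```bash
cat > m.py <<'E'
from h import *
from scipy.optimize import least_squares
np.set_printoptions(precision=4,suppress=True)
T=lambda x,y:(265+(x+.5)/4-.5,195+(y+.5)/4-.5)
S=lambda x,y:(260+(x+.5)/3.3-.5,175+(y+.5)/3.3-.5)
pts=np.array([[-.11,.13,.09],[-.11,-.13,.09],[.11,.13,.09],[.11,-.13,.09]])
tp=np.array([T(296,573),T(711,495),T(236,235),T(648,175)]); sp=np.array([S(218,491),S(616,466),S(198,254),S(549,236)])
def W(p,P):
    c,s=np.cos(p[2]),np.sin(p[2]); P=np.atleast_2d(P); return np.c_[p[0]+c*P[:,0]-s*P[:,1],p[1]+s*P[:,0]+c*P[:,1],P[:,2]]
if __name__=='__main__':
    for nm,f in(('top',lambda p:proj('top',W(p,pts))-tp),('side',lambda p:proj('side',W(p,pts))-sp),('both',lambda p:np.r_[proj('top',W(p,pts))-tp,proj('side',W(p,pts))-sp])):
        r=least_squares(lambda p:f(p).ravel(),[.55,-.1,.15],loss='soft_l1'); print(nm,r.x,np.round(r.fun,1))
    E=r.x
    print('corners',onz('top',tp,.09))
    print('stay pred',W(E,[.119,.19,.058]),'tab top top',onz('top',[T(118,196)],.238),'hook top', onz('top',[T(128,250)],.192))
    print('tri tabtop',tri([T(118,203)],[S(102,93)]))
    print('pred px stay top', proj('top',W(E,[.119,.19,.238])),T(118,203), proj('side',W(E,[.119,.19,.238])),S(102,93))
    print('rest saddles floor', onz('top',[T(472,249),T(514,456)],.035))
    print('plate ends?', onz('top',[T(445,290),T(510,290),T(470,430),T(530,430)],.007))
    L=np.array([[.0*0+.11-85e-3*0,0,0]])
    print('lid corner L/R tri',tri([T(236,238),T(750,150)],[S(194,38),S(592,17)]))
E
python3 m.py
```

```text
top [ 0.5151 -0.1471  0.1452] [-0.2  1.9  0.9  3.3 -0.3 -2.6 -0.1 -5. ]
side [ 0.5193 -0.1463  0.1568] [-0.4  0.3  0.6  0.5 -1.  -0.4  0.6 -1. ]
both [ 0.5185 -0.1468  0.152 ] [-0.   0.8  0.9  1.5 -0.7 -3.5 -0.7 -6.7 -0.4  0.3  0.7  1.  -0.6 -0.4
  1.1 -0.6]
corners [[ 0.3919 -0.0351  0.09  ]
 [ 0.4331 -0.2899  0.09  ]
 [ 0.5987 -0.0033  0.09  ]
 [ 0.6302 -0.2597  0.09  ]]
stay pred [[0.6074 0.059  0.058 ]] tab top top [[0.6132 0.061  0.238 ]] hook top [[0.5862 0.0585 0.192 ]]
tri tabtop [[0.6097 0.0608 0.2348 0.001 ]]
pred px stay top [[295.1097 246.3189]] (294.125, 245.375) [[290.921  202.4362]] (290.56060606060606, 202.83333333333334)
rest saddles floor [[ 0.5892 -0.1565  0.035 ]
 [ 0.4557 -0.1789  0.035 ]]
plate ends? [[ 0.5636 -0.1415  0.007 ]
 [ 0.5627 -0.1845  0.007 ]
 [ 0.4713 -0.1549  0.007 ]
 [ 0.4704 -0.1944  0.007 ]]
lid corner L/R tri [[ 0.586  -0.0035  0.3043  0.0043]
 [ 0.624  -0.2605  0.3062  0.0004]]
```

```bash
python3 - <<'E'
from m import *
T0=cv2.imread('pics/top0.png');S0=cv2.imread('pics/side0.png')
r=least_squares(lambda p:np.r_[proj('top',W(p,pts[:2]))-tp[:2],proj('side',W(p,pts))-sp].ravel(),[.55,-.1,.15],loss='soft_l1');E=r.x
print('E',E,np.round(r.fun,1)); print('stay',W(E,[.119,.19,.238]))
print('stay px',proj('top',W(E,[.119,.19,.238])),proj('side',W(E,[.119,.19,.238])))
print('rest mid in E',(np.array([.52245,-.1677])-E[:2])@[[np.cos(E[2]),-np.sin(E[2])],[np.sin(E[2]),np.cos(E[2])]])
print('mug rim, tape', onz('top',[[132,253],[172,253],[150,238],[150,270]],.09)[:,:2], onz('top',[[137,303]],.045))
for n,im in(('top',T0),('side',S0)):
    h=cv2.cvtColor(im,cv2.COLOR_BGR2HSV); k=cv2.inRange(h,(22,150,50),(35,255,255)); _,_,st,c=cv2.connectedComponentsWithStats(k)
    print(n,[tuple(x[:5]) for x in st[1:] if x[4]>30])
print('yellow feet side',onz('side',[[256,253],[262,217]],.0)); print('yellow top', tri([[246,213],[242,152]],[[250,198],[257,163]]))
E
```

```text
E [ 0.5202 -0.1459  0.1574] [-0.1  0.3  0.7  0.5 -0.5 -0.1  0.4  0.1 -1.1 -0.6  0.4 -1.3]
stay [[0.6079 0.0604 0.238 ]]
stay px [[294.4807 246.0679]] [[290.3557 202.2443]]
rest mid in E [-0.0012 -0.0218]
mug rim, tape [[0.6103 0.4704]
 [0.6081 0.3715]
 [0.6466 0.4262]
 [0.5673 0.4255]] [[0.4853 0.4745 0.045 ]]
top [(np.int32(236), np.int32(146), np.int32(25), np.int32(28), np.int32(361)), (np.int32(237), np.int32(207), np.int32(24), np.int32(24), np.int32(292))]
side [(np.int32(237), np.int32(161), np.int32(35), np.int32(93), np.int32(1222))]
yellow feet side [[0.6801 0.1712 0.    ]
 [0.8222 0.1787 0.    ]]
yellow top [[0.6913 0.1733 0.1754 0.0016]
 [0.8351 0.1811 0.1747 0.0024]]
```

Emit:
servo_tool(commands=[0,0,-15,8,0,0,-15,8,0,0,-15,8,0,0,-15,8,0,0,-15,8,0,0,-15,8,0,0,-15,8,0,0,0,8.3], jaw=60)

```text
time: 0.9
position: [0.186, 0.6236, 0.3256]
orientation: [-0.001, 0.651, 0.759, 0.002]
wrist_force: [0.3, -1.0, 0.6]
finger_gap: 0.0601
grip_force: 0.0
```

Emit:
servo_tool(commands=[-20,10,0,0,-35,18,0,0,-35,18,0,0,-35,18,0,0,-35,18,0,0,-35,18,0,0,-35,18,0,0,-35,18,0,0,-35,18,0,0,-35,18,0,0,-35,18,0,0,-35,18,0,0])

```text
time: 2.1
position: [0.4555, 0.2544, 0.3233]
orientation: [-0.0, 0.649, 0.761, -0.0]
wrist_force: [-0.5, 0.6, 0.1]
finger_gap: 0.06
grip_force: 0.0
```

Emit:
servo_tool(commands=[-35,20,0,0,-35,20,0,0,-35,20,0,0,-35,20,0,0,-35,20,0,0,-20,10,0,0,0,0,0,0,0,0,0,0])

```text
time: 2.9
position: [0.5942, 0.0811, 0.323]
orientation: [-0.001, 0.649, 0.761, -0.0]
wrist_force: [-0.4, 0.9, 0.1]
finger_gap: 0.06
grip_force: 0.0
```

Emit:
servo_tool(commands=[-11,5,0,0,-11.5,5.4,0,0,0,0,20,0,0,0,30,0,0,0,30,0,0,0,20,0,0,0,12,0,0,0,5,0,0,0,0,0])

```text
time: 3.8
position: [0.6086, 0.06, 0.2067]
orientation: [0.0, 0.649, 0.761, -0.0]
wrist_force: [0.4, -1.0, -0.6]
finger_gap: 0.06
grip_force: 0.0
```

```bash
python3 - <<'E'
from h import *
a=snap('top','t1')[200:310,250:360];b=snap('side','s1')[160:310,220:345]
cv2.imwrite('pics/c1.png',np.hstack([cv2.resize(a,(400,400)),cv2.resize(b,(333,400))]))
E
```

```text
(no output)
```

View pics/c1.png

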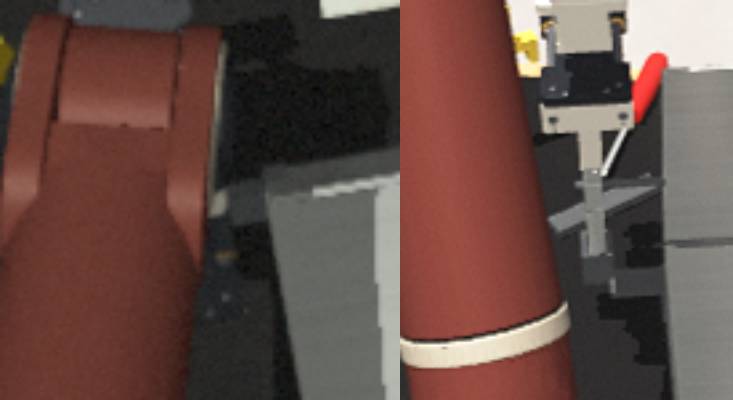

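The side crop shows the near finger squarely in front of the stay's tab (crop 592,150), above the hook (595,180). I'll close the gripper.

Emit:
servo_tool(commands=[0,0,0,0,0,0,0,0,0,0,0,0,0,0,0,0,0,0,0,0,0,0,0,0], jaw=0, squeeze=25)

```text
time: 4.5
position: [0.6085, 0.0602, 0.2067]
orientation: [0.0, 0.649, 0.761, 0.0]
wrist_force: [-0.4, -0.1, 0.2]
finger_gap: 0.0215
grip_force: 25.0
```

Emit:
servo_tool(commands=[0,0,-3,0,0,0,-5,0,0,0,-6,0,0,0,-6,0,0,0,-6,0,0,0,-6,0,0,0,-6,0])

```text
time: 5.2
position: [0.6084, 0.0601, 0.2453]
orientation: [0.0, 0.649, 0.761, 0.0]
wrist_force: [1.0, -0.4, -2.8]
finger_gap: 0.0219
grip_force: 25.0
```

Emit:
servo_tool(commands=[0,0,-10,0,0,0,-12,0,0,0,-10,0,15,0,0,0,15,0,0,0,15,0,0,0,20,0,0,0,20,-4,0,0,20,-4,0,0,20,-4,0,0,19,-3.5,0,0])

```text
time: 6.3
position: [0.5688, 0.203, 0.2758]
orientation: [-0.001, 0.648, 0.762, -0.001]
wrist_force: [-0.3, -0.2, -3.7]
finger_gap: 0.022
grip_force: 25.0
```

Emit:
servo_tool(commands=[0,0,0,-4,0,0,0,-8,0,0,0,-8,0,0,0,-8,0,0,0,-8,0,0,0,-8,0,0,0,-8,0,0,0,-8,0,0,0,-8,0,0,0,-8,0,0,0,-4.9,0,0,0,0])

```text
time: 7.5
position: [0.5694, 0.2013, 0.2759]
orientation: [-0.001, -0.001, 1.0, 0.0]
wrist_force: [-1.2, 0.8, -2.9]
finger_gap: 0.0216
grip_force: 25.0
```

Emit:
servo_tool(commands=[-10,12,0,0,-20,25,0,0,-20,25,0,0,-10,12,0,0,0,0,20,0,0,0,30,0,0,0,30,0,0,0,20,0,0,0,12,0,0,0,8,0,0,0,3,0,0,0,0,0])

```text
time: 8.7
position: [0.6306, 0.2742, 0.1541]
orientation: [0.0, 0.0, 1.0, 0.0]
wrist_force: [-0.7, 0.1, -3.3]
finger_gap: 0.0222
grip_force: 25.0
```

Emit:
servo_tool(commands=[0,0,1,0,0,0,1,0,0,0,1,0,0,0,1,0,0,0,0,0])

```text
time: 9.2
position: [0.6302, 0.2738, 0.1496]
orientation: [-0.0, 0.0, 1.0, -0.0]
wrist_force: [0.1, -0.3, -4.2]
finger_gap: 0.0218
grip_force: 25.0
```

Emit:
servo_tool(commands=[0,0,1,0,0,0,1,0,0,0,0,0], squeeze=8)

```text
time: 9.5
position: [0.6309, 0.274, 0.1487]
orientation: [0.001, 0.0, 1.0, 0.0]
wrist_force: [-0.3, -0.6, 1.1]
finger_gap: 0.0219
grip_force: 8.0
```

```bash
python3 - <<'E'
import numpy as np
f=np.radians(np.arange(0,91,3.));k=np.interp(f,[0,np.pi/2],[16,5])
x=-8*np.cos(f)+165*np.sin(f);z=165*np.cos(f)+8*np.sin(f)-k
d=np.diff(np.c_[np.round(x*2)/2,-np.round(z*2)/2],axis=0)
print([list(map(float,r)) for r in d])
E
```

```text
[[8.5, -0.5], [9.0, 0.0], [8.5, 0.0], [8.5, 1.0], [8.5, 1.0], [8.5, 2.0], [8.0, 2.0], [8.5, 2.5], [8.0, 3.0], [7.5, 3.5], [7.5, 3.5], [7.5, 4.5], [7.0, 4.5], [7.0, 5.0], [6.5, 5.0], [6.5, 6.0], [5.5, 5.5], [6.0, 6.5], [5.0, 6.5], [5.0, 6.5], [4.5, 7.5], [4.0, 7.0], [3.5, 7.5], [3.5, 7.5], [3.0, 8.0], [2.0, 8.0], [2.0, 8.0], [2.0, 8.0], [1.0, 8.0], [0.5, 8.5]]
```

Emit:
servo_tool(commands=[8.5,-0.5,0,0], jaw=-1)

```text
time: 9.6
position: [0.6238, 0.2736, 0.1487]
orientation: [0.002, 0.0, 1.0, 0.001]
wrist_force: [1.2, -0.4, 1.5]
finger_gap: 0.0217
grip_force: 8.0
```

Emit:
servo_tool(commands=[8.5,0,-0.5,0,9,0,0,0,8.5,0,0,0,8.5,0,1,0,8.5,0,1,0,8.5,0,2,0,8,0,2,0,8.5,0,2.5,0,8,0,3,0,7.5,0,3.5,0,0,0,0,0])

```text
time: 10.7
position: [0.5362, 0.2734, 0.1325]
orientation: [-0.002, -0.0, 1.0, -0.0]
wrist_force: [-1.5, -0.1, -0.3]
finger_gap: 0.0216
grip_force: 8.0
```

```bash
python3 - <<'E'
from h import *
a=snap('top','t2')[180:330,170:330];b=snap('side','s2')[130:330,120:320]
cv2.imwrite('pics/c2.png',np.hstack([cv2.resize(a,(400,375)),cv2.resize(b,(375,375))]))
E
```

```text
(no output)
```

View pics/c2.png

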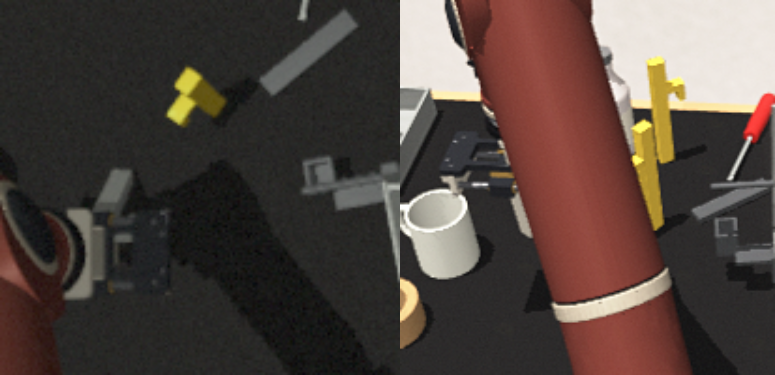

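That stray first row was my mistake; it cost 8.5 mm of extra travel. The stay is tilted about 33° with its foot still down (crop 115,180), so I'll carry on with the arc and correct the height.

Emit:
servo_tool(commands=[0,0,2,0,7.5,0,5.5,0,7,0,4.5,0,7,0,5,0,6.5,0,5,0,6.5,0,6,0,5.5,0,5.5,0,6,0,6.5,0,5,0,6.5,0,5,0,6.5,0,4.5,0,7.5,0])

```text
time: 11.9
position: [0.4778, 0.2734, 0.072]
orientation: [0.0, -0.0, 1.0, 0.0]
wrist_force: [-1.8, -0.0, -0.4]
finger_gap: 0.0223
grip_force: 8.0
```

Emit:
servo_tool(commands=[4,0,7,0,3.5,0,7.5,0,3.5,0,7.5,0,3,0,8,0,2,0,8,0,2,0,8,0,0,0,0,0])

```text
time: 12.6
position: [0.4595, 0.2731, 0.0255]
orientation: [-0.001, -0.0, 1.0, -0.0]
wrist_force: [-1.0, 0.4, -2.1]
finger_gap: 0.0218
grip_force: 8.0
```

Emit:
servo_tool(commands=[1.5,0,6,0,1,0,6,0,0.5,0,5,0,0,0,4,0,0,0,0,0,0,0,0,0], squeeze=5)

```text
time: 13.2
position: [0.4566, 0.2733, 0.0055]
orientation: [-0.0, 0.0, 1.0, -0.0]
wrist_force: [-0.7, -0.3, -1.9]
finger_gap: 0.0216
grip_force: 5.0
```

```bash
python3 - <<'E'
from h import *
a=snap('top','t3')[200:330,170:330];b=snap('side','s3')[180:340,100:300]
cv2.imwrite('pics/c3.png',np.hstack([cv2.resize(a,(460,375)),cv2.resize(b,(335,375))]))
E
```

```text
(no output)
```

View pics/c3.png

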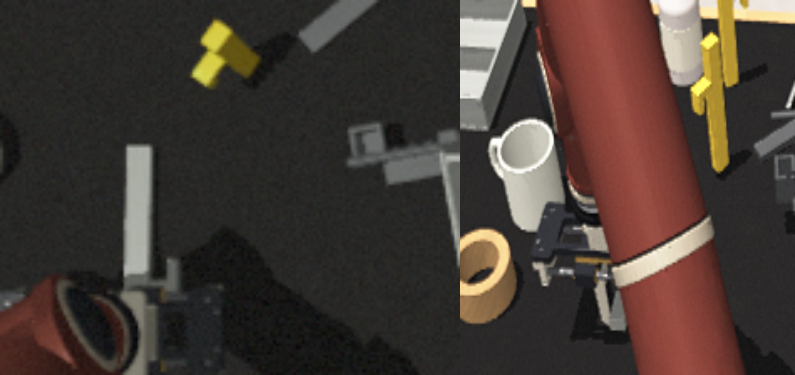

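The stay is lying along world x with its foot end at top px (219,251) and the hook towards -y. I'll release it, rise and measure.

Emit:
servo_tool(commands=[0,0,2,0,0,0,0,0], squeeze=3)

```text
time: 13.5
position: [0.457, 0.2734, 0.0037]
orientation: [0.0, -0.0, 1.0, 0.0]
wrist_force: [-0.5, 0.3, -2.6]
finger_gap: 0.0218
grip_force: 3.0
```

Emit:
servo_tool(commands=[0,0,0,0,0,0,0,0,0,0,0,0,0,0,0,0,0,0,-5,0,0,0,-15,0,0,0,-25,0,0,0,-25,0,-30,0,0,0,-40,0,0,0,-20,0,0,0,0,0,0,0], jaw=56)

```text
time: 14.7
position: [0.5503, 0.2722, 0.0741]
orientation: [0.002, 0.002, 1.0, 0.0]
wrist_force: [-0.0, -0.3, 0.5]
finger_gap: 0.056
grip_force: 0.0
```

```bash
python3 - <<'E'
from h import *
np.set_printoptions(precision=4,suppress=True)
a=snap('top','t4');b=snap('side','s4')
g=cv2.cvtColor(a,cv2.COLOR_BGR2GRAY)
for r in range(246,300,4): 
    c=np.flatnonzero(g[r,195:250]>100)+195
    print(r,(c.min(),c.max()) if len(c) else None, end=' ')
print(onz('top',[[218.7,250.5]],.016), onz('top',[[218.7,275]],.016))
cv2.imwrite('pics/c4.png',np.hstack([cv2.resize(a[200:330,170:330],(460,375)),cv2.resize(b[180:340,100:300],(335,375))]))
E
```

```text
246 None 250 None 254 (np.int64(214), np.int64(222)) 258 (np.int64(220), np.int64(222)) 262 (np.int64(207), np.int64(213)) 266 (np.int64(210), np.int64(213)) 270 (np.int64(212), np.int64(213)) 274 (np.int64(212), np.int64(213)) 278 (np.int64(212), np.int64(213)) 282 (np.int64(211), np.int64(213)) 286 (np.int64(208), np.int64(213)) 290 (np.int64(204), np.int64(231)) 294 (np.int64(214), np.int64(232)) 298 (np.int64(214), np.int64(232)) [[0.6165 0.2724 0.016 ]] [[0.5521 0.2726 0.016 ]]
```

View pics/c4.png

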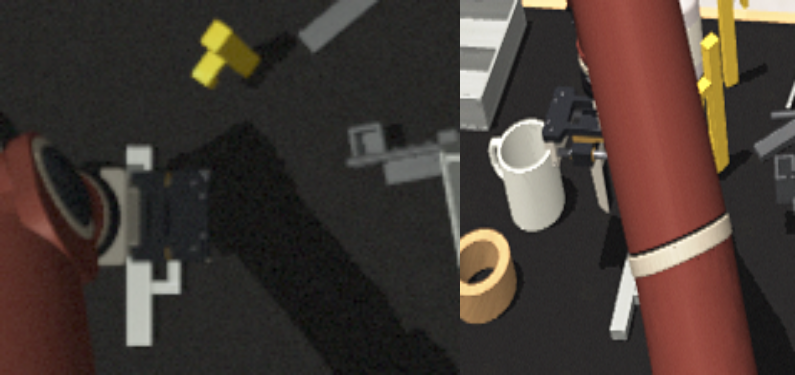

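The stay lies flat and straight, from the foot at (0.615,0.2725) to the head at (0.435,0.2725). I'll grip the shank about 83 mm from the foot.

Emit:
servo_tool(commands=[10,0,10,0,8.3,0.3,20,0,0,0,20,0,0,0,13,0,0,0,6,0,0,0,1,0,0,0,0,0])

```text
time: 15.5
position: [0.5288, 0.2739, 0.0041]
orientation: [0.0, 0.0, 1.0, 0.0]
wrist_force: [0.2, -0.0, 0.6]
finger_gap: 0.056
grip_force: 0.0
```

Emit:
servo_tool(commands=[0,0,0,0,0,0,0,0,0,0,0,0,0,0,0,0,0,0,0,0,0,0,0,0], jaw=0, squeeze=40)

```text
time: 16.1
position: [0.5286, 0.2737, 0.0038]
orientation: [0.0, 0.0, 1.0, -0.0]
wrist_force: [0.8, 0.2, 1.8]
finger_gap: 0.0215
grip_force: 40.0
```

Emit:
servo_tool(commands=[0,0,-5,0,0,0,-15,0,0,0,-30,0,0,0,-40,0,0,0,-40,0,0,0,-40,0,0,0,-20,0,0,0,0,0])

```text
time: 16.9
position: [0.5304, 0.2746, 0.198]
orientation: [0.004, 0.0, 1.0, 0.002]
wrist_force: [0.6, -0.3, -3.2]
finger_gap: 0.0214
grip_force: 40.0
```

```bash
python3 - <<'E'
from h import *
np.set_printoptions(precision=4,suppress=True)
a=cv2.imread('pics/top0.png'); hs=cv2.cvtColor(a,cv2.COLOR_BGR2GRAY)
m=np.zeros_like(hs); m[245:320,365:412]=hs[245:320,365:412]>212
n,l,st,c=cv2.connectedComponentsWithStats(m); print([(tuple(map(int,s)),np.round(q,1)) for s,q in zip(st[1:],c[1:]) if s[4]>8])
# plate edges mid-columns per row between saddles, sub-pixel at half level
L=[];R=[]
for r in range(268,302,3):
    g=hs[r,365:412].astype(float); w=np.flatnonzero(g>212); L.append([365+w.min()-.5,r]);R.append([365+w.max()+.5,r])
for s in(L,R):
    p=onz('top',s,.007); k=np.polyfit(p[:,0],p[:,1],1); print('yaw',np.degrees(np.arctan(k[0])),'y at x=.5225',np.polyval(k,.5225), 'resid',np.std(p[:,1]-np.polyval(k,p[:,0])))
for r in(256,257,258,308,309,310): print(r,hs[r,368:408])
print(hs[248:266,383],hs[300:318,392])
E
```

```text
[((376, 260, 22, 45, 499), array([386.2, 281.5])), ((387, 306, 11, 6, 27), array([391.9, 308.5]))]
yaw 10.528777970413865 y at x=.5225 -0.15130505340553824 resid 0.0011272515131758316
yaw 9.354370141866893 y at x=.5225 -0.18647627170681835 resid 0.0007384333137443771
256 [176 173 173 174 171 164 128 102 202 203 207 213 211 212 212 212 212 213
 211 212 200 154 197 168 150 168 171 172 173 173 173 172 173 173 176 173
 174 173 171 171]
257 [171 171 172 170 171 153 119  95 203 205 207 211 212 213 213 212 211 212
 212 211 211 158 200 180 138 162 173 173 171 174 171 171 171 173 172 170
 170 169 168 168]
258 [172 172 172 173 171 175 133 101 198 212 206 210 212 212 212 211 211 212
 207 207 211 168 197 182 169 174 174 172 172 171 172 169 169 167 169 168
 169 172 169 168]
308 [180 179 180 178 176 180 181 179 179 179 177 178 179 180 179 169 127 105
 203 213 213 214 214 213 213 212 213 212 211 212 212 169 203 200 179 177
 176 175 174 175]
309 [181 180 179 178 179 180 180 179 178 179 177 178 179 177 176 177 137 101
 196 212 204 209 212 214 213 212 213 212 212 212 213 183 202 209 184 173
 174 175 173 174]
310 [181 179 179 179 180 178 179 179 177 179 178 176 177 178 178 178 142 108
 168 205 165 198 213 213 213 213 213 213 212 212 212 185 176 196 177 173
 174 171 172 172]
[172 172 173 177 197 212 207 211 212 212 211 212 208 216 217 216 216 215] [214 214 213 206 157 148 213 212 213 213 213 213 207 176 173 178 177 171]
```

```bash
python3 - <<'E'
from h import *
p=onz('top',[[383.65,257],[393.6,309]],.047); q=onz('top',[[383,255.2],[393,309]],.035)
d=p[0]-p[1]; yaw=np.arctan2(d[1],d[0]); print(p,q,np.degrees(yaw),np.linalg.norm(q[0]-q[1]))
mx=q[:,0].mean(); print('mid',mx, p[1,1]+(mx-p[1,0])*np.tan(yaw))
E
```

```text
[[ 0.58825485 -0.15744466  0.047     ]
 [ 0.45553393 -0.17822091  0.047     ]] [[ 0.5934736  -0.15758992  0.035     ]
 [ 0.4547297  -0.17856345  0.035     ]] 8.896928304686641 0.14032020012312585
mid 0.5241016453673806 -0.16748725816192733
```

Emit:
servo_tool(commands=[15,0,0,0,20,0,0,0,15,0,0,0,0,0,0,-4.5,0,0,0,-4.5,0,0,15,0,0,0,25,0,0,0,15,0,0,0,3,0,0,0,0,0])

```text
time: 17.9
position: [0.4776, 0.2731, 0.1345]
orientation: [-0.001, -0.078, 0.997, -0.001]
wrist_force: [0.9, -0.2, -2.8]
finger_gap: 0.0216
grip_force: 40.0
```

Emit:
servo_tool(commands=[3,-18,0,0,6,-36,0,0,7,-40,0,0,7,-42,0,0,7,-42,0,0,7,-42,0,0,7,-42,0,0,7,-42,0,0,7,-42,0,0,7,-42,0,0,6,-36,0,0,3,-19,0,0])

```text
time: 19.1
position: [0.4733, -0.1818, 0.1369]
orientation: [0.001, -0.075, 0.997, -0.002]
wrist_force: [0.1, 0.9, -3.1]
finger_gap: 0.0216
grip_force: 40.0
```

Emit:
servo_tool(commands=[0,0,10,0,0,0,10,0,0,0,0,0,0,0,0,0])

```text
time: 19.5
position: [0.4745, -0.1738, 0.1153]
orientation: [-0.001, -0.08, 0.997, 0.001]
wrist_force: [0.2, -0.0, -2.6]
finger_gap: 0.0217
grip_force: 40.0
```

Emit:
servo_tool(commands=[-15,0,0,0,-20,-1,0,0,-15,0,0,0,0,0,10,0,0,0,10,0,0,0,10,0,0,0,0,0,0,0,0,0])

```text
time: 20.3
position: [0.5233, -0.1688, 0.0851]
orientation: [-0.001, -0.078, 0.997, 0.0]
wrist_force: [-0.4, -0.6, -3.6]
finger_gap: 0.0215
grip_force: 40.0
```

```bash
python3 - <<'E'
from h import *
np.set_printoptions(precision=4,suppress=True)
print(env.read_state()['position'])
a=snap('top','t5')[225:345,310:460];b=snap('side','s5')[170:350,270:450]
cv2.imwrite('pics/c5.png',np.hstack([cv2.resize(a,(430,344)),cv2.resize(b,(344,344))]))
E
```

```text
[ 0.5233 -0.1688  0.0851]
```

View pics/c5.png

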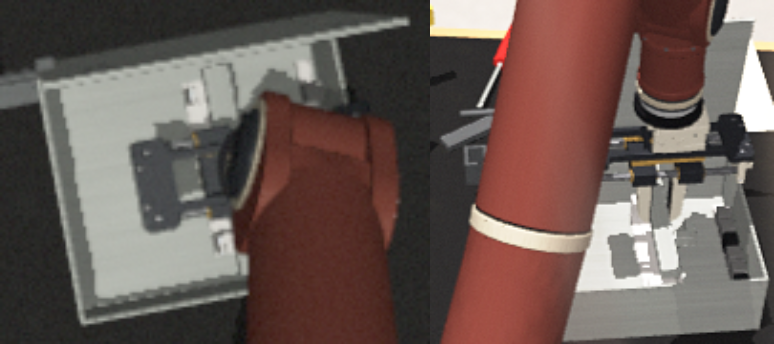

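Top crop: the foot end of the stay (219,70) lies over the far saddle, though most of it is hidden by the arm. I'll lower it and watch the force.

Emit:
servo_tool(commands=[0,0,10,0,0,0,10,0,0,0,8,0,0,0,4,0,0,0,3,0,0,0,2,0,0,0,0,0])

```text
time: 21.1
position: [0.5243, -0.1686, 0.0485]
orientation: [-0.0, -0.078, 0.997, 0.0]
wrist_force: [0.1, -0.4, -3.5]
finger_gap: 0.0216
grip_force: 40.0
```

Emit:
servo_tool(commands=[0,0,2,0,0,0,2,0,0,0,2,0,0,0,0,0,0,0,0,0])

```text
time: 21.6
position: [0.5242, -0.1686, 0.0426]
orientation: [-0.0, -0.078, 0.997, 0.0]
wrist_force: [0.8, 1.3, -3.0]
finger_gap: 0.0218
grip_force: 40.0
```

Emit:
servo_tool(commands=[0,0,1,0,0,0,1,0,0,0,1,0,0,0,0,0,0,0,0,0])

```text
time: 22.1
position: [0.5243, -0.1686, 0.0396]
orientation: [-0.0, -0.078, 0.997, -0.0]
wrist_force: [-0.6, -0.8, -2.2]
finger_gap: 0.0217
grip_force: 40.0
```

Emit:
servo_tool(commands=[0,0,1,0,0,0,0,0,0,0,0,0], squeeze=10)

```text
time: 22.4
position: [0.5244, -0.1687, 0.0388]
orientation: [0.0, -0.078, 0.997, -0.0]
wrist_force: [0.8, -0.5, -1.4]
finger_gap: 0.0219
grip_force: 10.0
```

Seated: the weight is coming off the gripper. I'll open to 45 mm and rise.

Emit:
servo_tool(commands=[0,0,0,0,0,0,0,0,0,0,0,0,0,0,0,0,0,0,-5,0,0,0,-15,0,0,0,-30,0,0,0,-40,0,0,0,-50,0,0,0,-50,0,0,0,-50,0,0,0,-50,0], jaw=45)

```text
time: 23.6
position: [0.5236, -0.1684, 0.3314]
orientation: [0.0, -0.078, 0.997, -0.0]
wrist_force: [1.0, -0.3, 0.1]
finger_gap: 0.045
grip_force: 0.0
```

Emit:
servo_tool(commands=[0,40,-30,0,0,45,0,0,0,45,0,0,0,45,0,0,0,45,0,0,0,30,0,0,0,0,0,0], jaw=0)

```text
time: 24.3
position: [0.4836, 0.0841, 0.3592]
orientation: [0.0, -0.084, 0.997, 0.002]
wrist_force: [-1.0, 0.5, -0.7]
finger_gap: 0.0005
grip_force: 0.0
```

```bash
python3 - <<'E'
from h import *
a=snap('top','t6')[195:345,265:455];b=snap('side','s6')[165:355,265:455]
cv2.imwrite('pics/c6.png',np.hstack([cv2.resize(a,(440,350),interpolation=cv2.INTER_CUBIC),cv2.resize(b,(350,350))]))
E
```

```text
(no output)
```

View pics/c6.png

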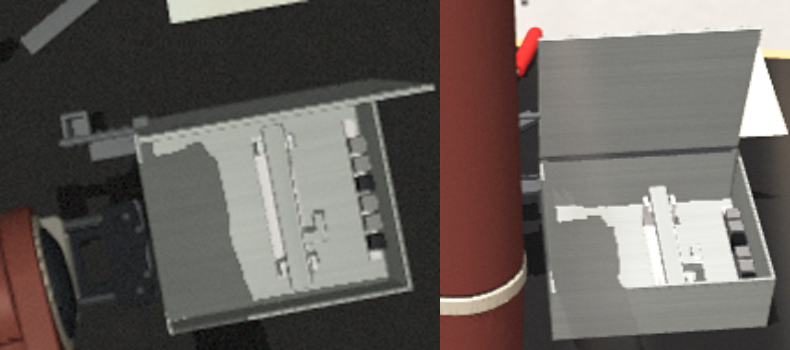

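The stay lies in both saddles with its hook to the -y side (top crop 316,225). Next I'll plan the lid push in the enclosure's axes: tool x is local -x, tool y is local y.

```bash
python3 - <<'E'
from h import *
s=env.read_state(); p=s['position'];E=(.5202,-.1459,.1574);c,q=np.cos(E[2]),np.sin(E[2]);d=p[:2]-E[:2]
print('local',[c*d[0]+q*d[1],-q*d[0]+c*d[1],p[2]],s['orientation'])
th=np.r_[np.linspace(1.46,.3,24),np.linspace(.24,0,5)];r=.16;w=.008
x=110-r*1e3*np.cos(th)+6*np.sin(th)+8;z=90+r*1e3*np.sin(th)+6*np.cos(th)
X=np.round(x*2)/2;Z=np.round(z*2)/2
print('start',X[0],Z[0],'end',X[-1],Z[-1]); print([[float(a),0,float(b),0] for a,b in zip(-np.diff(X),-np.diff(Z))])
E
```

```text
local [np.float64(0.00029876311619374957), np.float64(0.22695869670381083), np.float64(0.3589226420002862)] [ 1.15980570e-04 -7.90794878e-02  9.96868220e-01 -4.16181369e-04]
start 106.5 249.5 end -42.0 96.0
[[8.5, 0, 0.5, 0], [7.5, 0, 1.5, 0], [8.0, 0, 1.5, 0], [8.0, 0, 2.0, 0], [7.5, 0, 2.5, 0], [8.0, 0, 2.5, 0], [7.0, 0, 3.0, 0], [7.5, 0, 3.5, 0], [7.0, 0, 4.0, 0], [7.0, 0, 4.5, 0], [6.5, 0, 4.5, 0], [6.5, 0, 5.0, 0], [6.0, 0, 5.0, 0], [6.0, 0, 5.5, 0], [5.5, 0, 6.0, 0], [5.5, 0, 6.0, 0], [5.0, 0, 6.5, 0], [4.5, 0, 6.5, 0], [4.5, 0, 7.0, 0], [4.0, 0, 7.0, 0], [3.5, 0, 7.0, 0], [3.0, 0, 7.5, 0], [3.0, 0, 7.5, 0], [3.0, 0, 9.0, 0], [2.5, 0, 9.5, 0], [1.5, 0, 9.5, 0], [1.5, 0, 9.5, 0], [0.5, 0, 9.5, 0]]
```

Emit:
servo_tool(commands=[-20,0,0,0,-35,0,0,0,-40,0,0,0,-35,0,0,0,-20,-20,0,0,0,-40,0,0,0,-45,0,0,0,-45,0,0,0,-45,0,0,0,-38,0,0,0,0,0,0,0,0,0,0])

```text
time: 25.6
position: [0.6691, -0.1319, 0.3581]
orientation: [-0.001, -0.076, 0.997, -0.0]
wrist_force: [0.3, 1.1, 0.6]
finger_gap: 0.0002
grip_force: 0.0
```

Emit:
servo_tool(commands=[0,0,20,0,0,0,30,0,0,0,30,0,0,0,20,0,0,0,9,0,10,0,0,0,15,0,0,0,10,0,0,0,3,0,0,0,0,0,0,0])

```text
time: 26.6
position: [0.6326, -0.134, 0.2507]
orientation: [0.001, -0.079, 0.997, -0.0]
wrist_force: [0.7, 0.3, -0.3]
finger_gap: 0.0004
grip_force: 0.0
```

Emit:
servo_tool(commands=[3,0,0,0,3,0,0,0,3,0,0.5,0,3,0,0.5,0,3,0,0.5,0])

```text
time: 27.1
position: [0.6203, -0.136, 0.2489]
orientation: [0.004, -0.079, 0.997, -0.0]
wrist_force: [5.3, 0.1, -0.5]
finger_gap: 0.0004
grip_force: 2.6
```

Contact at 5 N, as expected. I'll follow the arc.

Emit:
servo_tool(commands=[7.5,0,1.5,0,8,0,1.5,0,8,0,2,0,7.5,0,2.5,0,8,0,2.5,0,7,0,3,0,7.5,0,3.5,0,7,0,4,0])

```text
time: 27.9
position: [0.5571, -0.1461, 0.2273]
orientation: [0.0, -0.078, 0.997, 0.0]
wrist_force: [4.4, 0.4, -0.1]
finger_gap: 0.0005
grip_force: 1.8
```

Emit:
servo_tool(commands=[7,0,4.5,0,6.5,0,4.5,0,6.5,0,5,0,6,0,5,0,6,0,5.5,0,5.5,0,6,0,5.5,0,6,0,5,0,6.5,0])

```text
time: 28.7
position: [0.5095, -0.1538, 0.1842]
orientation: [-0.0, -0.078, 0.997, -0.0]
wrist_force: [3.1, 1.4, 1.2]
finger_gap: 0.0005
grip_force: 1.2
```

Emit:
servo_tool(commands=[4.5,0,6.5,0,4.5,0,7,0,4,0,7,0,3.5,0,7,0,3,0,7.5,0,3,0,7.5,0,2,0,5,0,0,0,0,0])

```text
time: 29.5
position: [0.4842, -0.1576, 0.136]
orientation: [-0.002, -0.078, 0.997, 0.0]
wrist_force: [-0.7, -0.3, 0.4]
finger_gap: 0.0006
grip_force: 0.0
```

Emit:
servo_tool(commands=[1,0,4,0,1,0,4,0,1,0,4,0,1,0,4,0,1,0,4,0,1,0,4,0,0,0,4,0,0,0,3,0,0,0,3,0,0,0,2,0])

```text
time: 30.5
position: [0.48, -0.1584, 0.1008]
orientation: [-0.0, -0.078, 0.997, 0.0]
wrist_force: [-1.6, 0.3, 1.6]
finger_gap: 0.0004
grip_force: 0.8
```

Emit:
servo_tool(commands=[0,0,2,0,0,0,1,0,0,0,1,0,0,0,0,0,0,0,0,0])

```text
time: 31.0
position: [0.4808, -0.1583, 0.0972]
orientation: [0.001, -0.079, 0.997, -0.0]
wrist_force: [0.0, 0.0, -0.0]
finger_gap: 0.0007
grip_force: 0.0
```

Emit:
servo_tool(commands=[0,0,1,0,0,0,1,0,0,0,0,0])

```text
time: 31.3
position: [0.4808, -0.1583, 0.0963]
orientation: [0.001, -0.079, 0.997, -0.0]
wrist_force: [-1.7, 1.2, 7.6]
finger_gap: 0.0005
grip_force: 4.0
```

Emit:
servo_tool(commands=[0,0,1,0,0,0,0,0,0,0,0,0])

```text
time: 31.6
position: [0.4808, -0.1583, 0.0963]
orientation: [0.001, -0.079, 0.997, -0.0]
wrist_force: [-4.1, 0.9, 15.1]
finger_gap: 0.0007
grip_force: 7.4
```

The lid is on its end stop: z is unchanged while the force rose to 15 N. I'll back off and check numerically.

Emit:
servo_tool(commands=[0,0,-3,0,0,0,-10,0,0,0,-30,0,0,0,-40,0,0,0,-40,0,0,40,0,0,0,45,0,0,0,45,0,0,0,45,0,0,0,40,0,0,0,0,0,0])

```text
time: 32.7
position: [0.4454, 0.0606, 0.2177]
orientation: [0.0, -0.084, 0.996, 0.002]
wrist_force: [-0.7, -0.0, 0.2]
finger_gap: 0.0007
grip_force: 0.0
```

```bash
python3 - <<'E'
from m import *
a=cv2.imread('pics/top0.png');b=snap('top','t9');s=snap('side','s9')
for n,(x0,y0,x1,y1) in dict(strip=(272,183,315,218),tape=(114,284,160,324),mug=(118,235,174,273),jar=(464,246,502,276),plates=(472,300,515,362),yel1=(234,145,262,176),yel2=(235,205,262,231)).items():
    print(n,np.mean(cv2.absdiff(a[y0:y1,x0:x1],b[y0:y1,x0:x1])))
E=(.5202,-.1459,.1574)
# near lid edge (local x=-.11): brightness profile along local x at y=-.08,.05, expected outer face z=.096
g=cv2.cvtColor(s,cv2.COLOR_BGR2GRAY)
for y in(-.1,-.05,.0):
    c=proj('side',W(E,[-.11,y,.096]))[0]; print(np.round(c,1),g[int(c[1])-8:int(c[1])+9,int(round(c[0]))])
o=cv2.cvtColor(b,cv2.COLOR_BGR2GRAY)
print('interior std (flat lid=small)',[int(o[int(v),int(u)]) for u,v in proj('top',W(E,[[x,-.02,.096] for x in(-.08,-.04,0,.04,.08)]))])
print(env.read_state()['wrist_force'])
E
```

```text
strip 2.914950166112957
tape 2.8554347826086954
mug 2.543859649122807
jar 2.125438596491228
plates 1.800700175043761
yel1 3.5806451612903225
yel2 3.2948717948717947
[433.1 315. ] [184 187 191 186 190 187 177 187 186 176  97 131  91  92  96  97  95]
[409.8 316.4] [185 189 185 183 187 182 183 187 181 100 140  87  89  93 101  98  96]
[386.4 317.8] [186 190 187 182 185 192 185 188 186 159  86 120  96  99 100 101 100]
interior std (flat lid=small) [176, 178, 175, 176, 176]
[-0.7814 -0.3461  0.8767]
```

```bash
python3 -c "
from bench import order; print(order.close_job())"
```

```text
the job is handed in; nothing more can be done
None
```

The job is handed in at about 33 s of robot time: the stay was lifted out, laid flat on the bench and let go, then re-gripped across its shank and laid in both saddles; the lid was eased down onto its end stop at about 15 N, and a before/after image check showed the bystanders unmoved.

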